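# Release the ratchet and push the hold-down onto the block

### The job

Clamp the wood block under the blue bench hold-down: press the orange tab of the ratchet pawl down until the pawl snaps free and stays free, then push the lever down by its black cross handle until the rubber foot presses on the block, and withdraw. Only press and push with the fingers: do not force the lever while the pawl still holds it, do not lift the lever or the block, and leave the block and everything else on the bench where they are.

Things in the scene. Friction and masses are not known exactly. Their poses are not given: they have to be found in the camera images.
- holddown: bench hold-down screwed to the bench: grey base plate 235x120x12 mm with two blue cheek plates (42 mm over the outsides, up to 140 mm above the bench). Origin on the bench straight below the lever pivot. Its -x axis points along the base toward the foot and handle end, +x toward the pawl's tab, y along both pivots, z up. Fixed; it stands at a different place and yaw each time.
- lever_pivot (a point): axis of the lever, 105 mm above the bench, midway between the cheeks
- lever (a joint): raise angle of the blue lever about lever_pivot, rad: 0 = level with its foot just touching the top of the wood block, positive = handle end up; starts raised at about 0.69 to 0.77. Stiff hinge: stays where it is left, goes down under about 3 to 8 N on the handle once the pawl is free. With the pawl in the teeth (0.36 rad apart) it sinks only to about 0.65 and is stopped there
- handle (a point): centre of the black rubber cross handle at the lever's end: round bar of 24 mm diameter, 88 mm long, parallel to the pivot, 170 mm from lever_pivot; at lever angle a it lies at x = -170 cos(a) mm, z = 105 + 170 sin(a) mm in holddown's frame. Nothing stands above it
- foot (a point): centre of the underside of the black rubber foot (36 mm wide) on the spindle under the lever, 120 mm from the pivot
- pawl (a joint): angle of the dark steel pawl, rad: 0 (to -0.03) = hooked into the ratchet teeth, 0.52 = fully free at its stop. An over-centre spring throws it to the nearer end, so once pressed past 0.28 it snaps free and stays there; above 0.2 it is clear of the teeth. Pressing the tab takes about 4 N (up to 10 N if the teeth bear on it)
- pawl_pivot (a point): axis of the pawl, at x = +50 mm, z = 131 mm in holddown's frame
- tab (a point): centre of the top face of the orange thumb tab, 36x30 mm, on the pawl's tail, 41 mm beyond pawl_pivot (+x) and 11 mm above it when the pawl is hooked in; it sinks about 20 mm, to about 121 mm above the bench, as the pawl comes fully free. Free space above and behind it
- wood_block: loose pine block 45x110x45 mm lying across the base plate under the foot, its long side roughly along y of holddown; origin at the centre of its underside, 12 mm above the bench
- green_cup: bystander, loose: green plastic cup, 64 mm wide, 60 mm high, at the back; origin at the centre of its underside
- chisel: bystander, loose: chisel with a yellow handle, 230 mm, at the right front; origin at the centre of its underside
- oil_bottle: bystander, loose: blue bottle with a white spout, 40 mm wide, 120 mm high, at the back; origin at the centre of its underside
- masking_tape: bystander, loose: cream roll of tape lying flat, 104 mm wide, 25 mm high, at the back; origin at the centre of its underside
- blue_mug: bystander, loose: blue mug, 91 mm high, at the back left; origin at the centre of its underside
- driver_red: bystander, loose: red-handled screwdriver, 202 mm, at the right edge; origin at the centre of its underside
- tape_measure: bystander, loose: yellow tape measure, 66x72x34 mm, near the robot; origin at the centre of its underside
- driver_yellow: bystander, loose: yellow-handled screwdriver, 162 mm, at the left; origin at the centre of its underside
Not all that is in view belongs to the job. Leave any pink look-alike of the wood_block alone.

How it is judged:
On the way, in this order (a step that is already met when the one before it is completed fails the run):
1. the pawl is pressed free while the lever is still up (value of joint pawl above 0.4 rad and value of joint lever above 0.5 rad), for 0.2 s.
2. the lever is pushed down and its foot presses on the block (value of joint lever between -0.03 and 0.03 rad and contact force between lever and wood_block above 1 N), for 0.1 s.
At the end, for the whole second after the job is handed in: the lever is down to within 0.03 rad of level and at rest, its foot on the block; the pawl is still free (above 0.4 rad); the block lies within 10 mm of where it was and its centre within 20 mm of the foot's (value of joint lever between -0.03 and 0.03 rad and velocity of joint lever between -0.02 and 0.02 rad/s and value of joint pawl above 0.4 rad and horizontal distance between foot and wood_block below 0.02 m and distance of wood_block from where it was at the start of the episode below 0.01 m); the robot touches nothing.
It fails at once if the lever is forced (over 40 N) while the pawl still holds it (value of joint pawl below 0.2 rad and contact force between any of the fingers, the arm and lever above 40 N).
It fails at once if the lever is lifted (value of joint lever above 0.87 rad).
It fails at once if the block is lifted or pushed away by more than 15 mm (distance of wood_block from where it was at the start of the episode above 0.015 m).
It fails at once if a bystander is moved by more than 25 mm (distance of any of green_cup, chisel, oil_bottle, masking_tape, blue_mug, driver_red, tape_measure, driver_yellow from where it was at the start of the episode above 0.025 m).
It also fails if it takes over 51 s, if anything falls off the work surface, if the arm or the gripper's body presses on something with over 40 N, if the wrist force passes 120 N, or if a joint passes its speed limit or range.

### The arm

A 6-joint arm with a two-finger parallel gripper is mounted at the origin on the work surface; the furniture and walls round the work are solid. World frame = base frame: x ahead of the robot, y to its left, z up, the work surface at z = 0. Lengths are in m, angles in rad, forces in N, time in s.
With the tool pointing down it reaches from about 0.25 to 0.8 m from the base axis. Payload 3.9 kg.
Tool frame: the origin (TCP) lies on the front face of the gripper's body, between the roots of the fingers; the fingertips stand 73 mm ahead of it and the grasp point (between the pads) lies 54 mm ahead of it (env.nose_length is the z of the fingertips in the tool frame, in m); z points along the fingers, x is the direction in which the jaws open and shut, and the axes are right-handed (so a half turn about z gives the same grasp; the last joint's range is limited). The gripper opens to 85 mm and grips with 20 to 120 N. Pads are 22 mm wide; open, the fingers measure 114 mm over their backs; the gripper's body (76 mm by 85 mm) begins 54 mm behind the grasp point. The pads swing forward as they close: fully open they stand 13 mm farther back than shut.
Start: joints at [-1.185, 0.26, -0.138, 1.173, 0, 1.571], TCP at [0.198, -0.486, 0.304] pointing down, gripper open.
Joint ranges: [-2.78, 2.78], [-0.83, 1.72], [-1.28, 1.37], [-1.9, 2.12], [-1.57, 1.48], [-3.14, 3.14]. Speed limits (rad/s): [2.57, 2.57, 3.14, 3.14, 3.14, 3.14].

### API

Orientations are given as a unit quaternion [w, x, y, z].
In Python, from station import telemetry, grab_frame, camera_model, order, trace, env gives the robot as it stands.
- The arm moves only by the tool arm_command, never from a script. Its argument "targets" is a list of rows, each a list of 4 numbers: the shift along the tool's x, y, z in cm, then the turn about the tool's z in degrees. In form: [[tx, ty, tz, twist], ...]. A call has 1 to 8 rows; each row is the pose to reach, as a shift and turn from the pose commanded when the call began, along the tool's axes at that moment; what a row does not reach only later rows make up. A row lasts 1/12 s, in which the tool goes at most 41.7 mm and 7.16 degrees, less where a joint would pass 70% of its speed; a pose out of reach is approached as far as the arm can. A call with a gripper value outside its range is refused whole. "grip" is the opening, from 0 (shut) to 1 (fully open), set as the call begins (left out, the last holds). The fingers move at their own pace and stop on an object; "newtons" is the grip in N (left out, the last holds). Time passes only in rows, so rows that repeat a pose let the fingers close. It gives the time, the measured TCP pose, the force and the opening at its end, in the units of the state.
- telemetry.get_obs(): the state, without advancing time (a new reading comes with each control period).
- grab_frame(name): name is "scene" or "top"; returns the picture (384x512x3 uint8, red, green, blue); there is no depth.
- camera_model(name): a dict with "vertical_fov" (degrees; the focal length in pixels is half the picture's height over the tangent of half this angle, whatever the lens; pixels are square), "cx", "cy" (the principal point, pixels), "R" (3x3) and "t" (3): a world point X has camera coordinates R X + t. Camera axes: x right, y down, z forward; pixel columns grow to the right and rows downward; lengths in m; the calibration is good to about 2 mm. A picture is of the moment at which its call begins. camera_model takes no time and is no camera call.
- order.job_done(): hands the job in, once; it reports no verdict.
Trained networks look in the newest picture that a camera, given by its name, has taken for a name from the list of things; names that differ only in an ending like _2 or _b are one class to them, and where a whole thing is asked for, a point or a joint stands for the part that bears it (a point fixed in the world has none). Each returns a list of dicts, best first, with "conf" (0 to 1); they miss things now and then, are a little off and sometimes report something else, mostly with a low value. They report only what shows in the picture. A call takes as long as a camera call. They do not tell look-alikes from the thing itself.
- trace(thing, camera): "pixels" (384x512 bool, what is visible of it) and "rect" ([left, top, right, bottom] in pixels, round what is visible of it).
The state is a dict: "time_s": time; "qpos": joint angles; "joint_vel": joint speeds; "effort": joint torques, N m; "tcp_pos": TCP position; "tool_rot": TCP orientation; "contact_force": force on the tool from outside, world axes, zero at the start; "ft_torque": the same for the moment, N m; "gripper_width": opening from 0.0 (shut) to 1.0 (fully open).
Only numpy, scipy, OpenCV 4.12 (cv2) and the standard library are available. Lean on these libraries where they do the work, as an engineer would, in place of code of your own. Each camera call takes 0.05 s, during which the arm holds its last target.

## Working session

There is one attempt and no reset: what is moved stays moved. The work goes in short steps, Python scripts to look and compute and a tool call to move; the robot and the scene stay as the last step left them, time stands still between calls to the robot, and variables do not carry over. Pictures are saved under pics/ and viewed, and the job is handed in when it is done.

Besides the shell and the picture viewer there is one more tool, called after "Emit:" in YAML: its name, and indented under it one key for each argument. arm_command: Moves the arm, as the interface text tells. Its arguments: {"type":"object","properties":{"targets":{"type":"array"},"grip":{"type":"number"},"newtons":{"type":"number"}},"required":["targets"]}

```bash
mkdir -p pics; ls; python3 - <<'E'
from station import telemetry, grab_frame, camera_model, order, trace, env
import cv2,numpy as np
o=telemetry.get_obs()
for k,v in o.items(): print(k,np.round(v,4))
for c in("scene","top"):
    im=grab_frame(c); cv2.imwrite(f"pics/{c}0.png",cv2.resize(im[:,:,::-1],(800,600),interpolation=cv2.INTER_CUBIC))
    m=camera_model(c); print(c,m)
    for t in("holddown","lever","handle","tab","pawl","wood_block"):
        r=trace(t,c)
        for d in r[:2]:
            ys,xs=np.nonzero(d["pixels"]); print(t,round(d["conf"],2),d["rect"],len(xs),xs.mean().round(1) if len(xs) else None,ys.mean().round(1) if len(xs) else None)
E
```

```text
pics
time_s 0.0
qpos [-1.185   0.2607 -0.1394  1.1727 -0.      1.5708]
joint_vel [-0.0007 -0.0012  0.0006 -0.0003  0.0001 -0.    ]
effort [-1.80000e-03 -4.05682e+01  2.53921e+01  1.88000e-02 -2.00000e-04
 -0.00000e+00]
tcp_pos [ 0.1973 -0.4859  0.3031]
tool_rot [-6.000e-04  8.296e-01 -5.584e-01 -8.000e-04]
contact_force [-0.5926 -0.9574 -0.386 ]
ft_torque [0.0585 0.0006 0.0164]
gripper_width 0.9948
scene {'vertical_fov': 47.42485654964379, 'cx': 255.59817955467145, 'cy': 191.28217080427277, 'R': array([[ 0.93895757,  0.34397944,  0.00606846],
       [ 0.2829535 , -0.76210175, -0.58235577],
       [-0.19569363,  0.54852445, -0.81291139]]), 't': array([-0.5086254 , -0.08460103,  1.42971061])}
holddown 0.65 [323.9, 195.8, 349.0, 208.6] 217 335.7 204.5
holddown 0.56 [226.7, 149.9, 320.7, 233.0] 3157 274.5 187.1
lever 0.61 [228.2, 152.9, 293.5, 186.5] 924 259.1 171.1
handle 0.78 [234.6, 154.0, 294.4, 189.9] 829 259.4 171.5
tab 0.6 [279.5, 152.2, 315.7, 168.3] 238 302.7 160.6
tab 0.31 [111.6, 236.8, 187.3, 275.9] 627 146.6 252.4
pawl 0.77 [281.9, 150.2, 317.7, 168.6] 229 301.3 160.8
wood_b
[... 277 characters left out ...]
3, -0.99058349]]), 't': array([0.03810628, 0.55353071, 0.9722623 ])}
holddown 0.79 [207.1, 138.4, 296.6, 225.5] 3399 251.6 182.0
holddown 0.49 [348.8, 237.2, 362.1, 324.7] 673 356.6 285.2
lever 0.57 [207.6, 139.2, 293.9, 226.2] 3353 251.8 182.0
lever 0.56 [234.2, 161.7, 295.6, 216.6] 821 268.2 190.5
handle 0.81 [237.0, 169.9, 295.4, 214.6] 740 270.5 191.7
handle 0.32 [307.2, 247.9, 343.8, 277.1] 581 322.8 263.8
tab 0.73 [204.4, 139.1, 244.9, 169.5] 341 223.6 151.2
tab 0.55 [237.2, 168.1, 297.9, 217.0] 755 269.9 191.6
pawl 0.76 [208.5, 134.4, 246.6, 170.6] 305 224.5 151.4
wood_block 0.85 [258.3, 187.5, 283.9, 225.7] 237 270.5 212.5
wood_block 0.69 [209.2, 140.8, 293.4, 231.0] 3446 251.1 181.8
```

View pics/scene0.png

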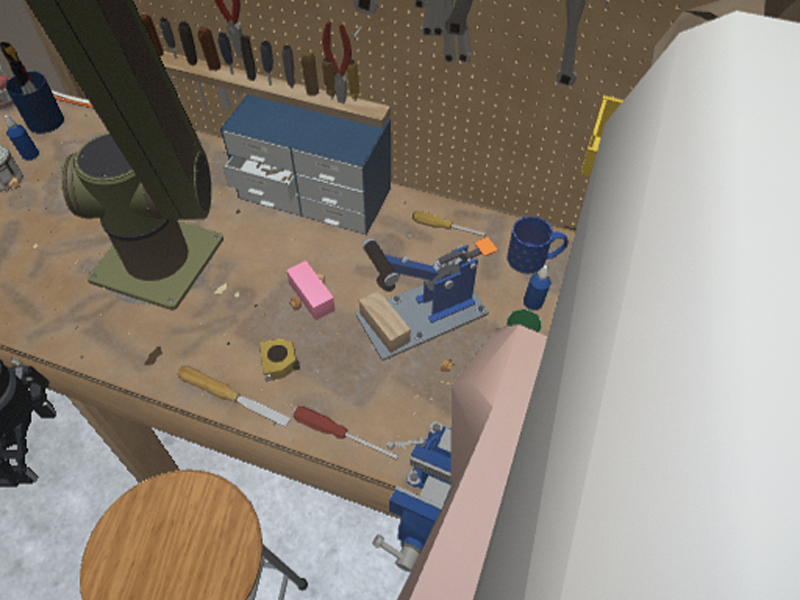

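View pics/top0.png

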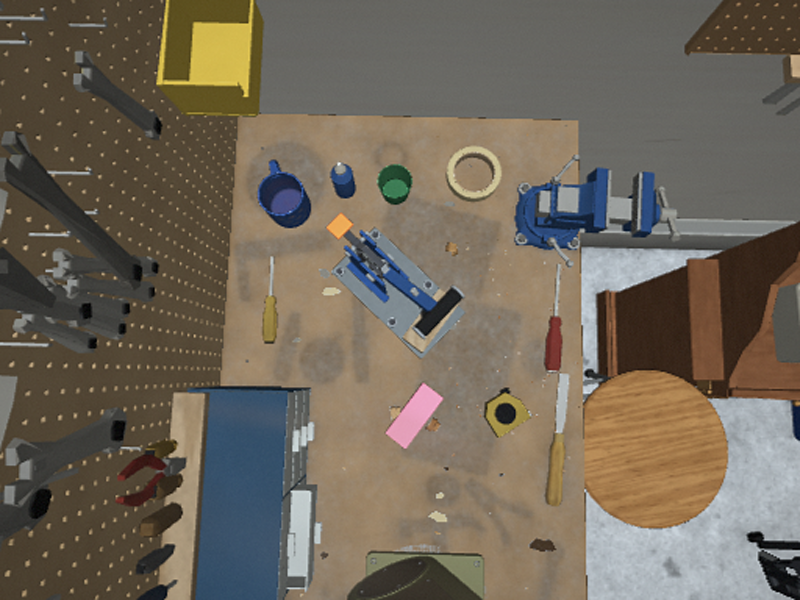

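The scene view shows the hold-down with the orange tab at (485,246) and the black handle at (380,265), both at 800-px scale. In the top view the tab is at (340,227) and the handle at (438,312). A pink decoy lies at (415,415). Next I fit the pose.

```bash
cat > h.py <<'E'
import numpy as np,cv2
from station import *
from scipy.optimize import least_squares
def proj(c,X):
    m=camera_model(c);X=np.atleast_2d(X);p=X@np.array(m["R"]).T+m["t"];f=192/np.tan(np.radians(m["vertical_fov"]/2))
    return np.c_[f*p[:,0]/p[:,2]+m["cx"],f*p[:,1]/p[:,2]+m["cy"]]
def big(mask):
    n,l,s,c=cv2.connectedComponentsWithStats(mask.astype(np.uint8),connectivity=8)
    k=1+np.argmax(s[1:,4]);return l==k,s[k],c[k]
def orange(im,roi):
    h=cv2.cvtColor(im,cv2.COLOR_RGB2HSV);m=(h[...,0]>4)&(h[...,0]<17)&(h[...,1]>190)&(h[...,2]>170)
    r=np.zeros_like(m);r[roi[1]:roi[3],roi[0]:roi[2]]=1;return big(m&r)
def dark(im,roi):
    m=im.max(2)<75
    r=np.zeros_like(m);r[roi[1]:roi[3],roi[0]:roi[2]]=1;return big(m&r)
def hd(p,L):
    L=np.atleast_2d(L);c,s=np.cos(p[2]),np.sin(p[2]);return np.c_[p[0]+c*L[:,0]-s*L[:,1],p[1]+s*L[:,0]+c*L[:,1],L[:,2]]
E
python3 - <<'E'
from h import *
roi={"scene":((290,145,325,175),(228,148,265,190)),"top":((200,130,235,160),(258,178,302,220))}
T={};H={}
for c in roi:
    im=grab_frame(c)
    m1,s1,T[c]=orange(im,roi[c][0]); m2,s2,H[c]=dark(im,roi[c][1])
    print(c,s1,T[c],s2,H[c])
    im=im.copy();im[m1]=[0,255,0];im[m2]=[255,0,255]
    x=210 if c=="scene" else 190
    cv2.imwrite(f"pics/m_{c}.png",cv2.resize(im[120:240,x:x+150,::-1],None,fx=5,fy=5,interpolation=0))
def res(p):
    t=hd(p,[.091,0,.142-.0015]);h=hd(p,[-.17*np.cos(p[3]),0,.105+.17*np.sin(p[3])])
    return np.concatenate([(proj(c,t)[0]-T[c]) for c in T]+[(proj(c,h)[0]-H[c]) for c in T])
best=min((least_squares(res,[.5,-.0,y,.73]) for y in np.arange(-3,3.2,.7)),key=lambda r:r.cost)
print(best.x,np.degrees(best.x[2]),best.fun)
p=best.x
print("tab",hd(p,[.091,0,.142]),"handle",hd(p,[-.17*np.cos(p[3]),0,.105+.17*np.sin(p[3])]))
np.save("pose.npy",p)
E
```

```text
Traceback (most recent call last):
  File "h.py", line 12, in orange
    r=np.zeros_like(m);r[roi[1]:roi[3],roi[0]:roi[2]]=1;return big(m&r)
                                                               ~~~^^^^^
  File "h.py", line 9, in big
    k=1+np.argmax(s[1:,4]);return l==k,s[k],c[k]
        ~~~~~~~~~^^^^^^^^^
ValueError: attempt to get argmax of an empty sequence
```

```bash
python3 - <<'E'
import cv2,numpy as np
a=cv2.imread("pics/m_scene.png");b=cv2.imread("pics/m_top.png")
cv2.imwrite("pics/mm.png",cv2.resize(np.hstack([a,b]),(800,320)))
E
```

```text
[ WARN:0@0.019] global loadsave.cpp:275 findDecoder imread_('pics/m_scene.png'): can't open/read file: check file path/integrity
[ WARN:0@0.019] global loadsave.cpp:275 findDecoder imread_('pics/m_top.png'): can't open/read file: check file path/integrity
Traceback (most recent call last):
cv2.error: OpenCV(4.12.0) :-1: error: (-5:Bad argument) in function 'resize'
> Overload resolution failed:
>  - src data type = object is not supported
>  - Expected Ptr<cv::UMat> for argument 'src'
```

```bash
sed -i 's/(h\[...,1\]>190)&(h\[...,2\]>170)/(h[...,1]>165)\&(h[...,2]>150)/' h.py
cat > fit.py <<'E'
from h import *
roi={"scene":((290,145,325,175),(228,148,265,190)),"top":((200,130,235,160),(258,178,302,220))}
T={};H={};cr=[]
for c in roi:
    im=grab_frame(c)
    if c=="scene": print(cv2.cvtColor(im[155:160,308:313],cv2.COLOR_RGB2HSV)[2], im[165:172:3,240:246:2].tolist())
    m1,s1,T[c]=orange(im,roi[c][0]); m2,s2,H[c]=dark(im,roi[c][1])
    print(c,s1,T[c],s2,H[c])
    im=im.copy();im[m1]=[0,255,0];im[m2]=[255,0,255]
    x=210 if c=="scene" else 190
    cr.append(cv2.resize(im[120:240,x:x+150,::-1],(400,320),interpolation=0))
cv2.imwrite(f"pics/mm.png",np.hstack(cr))
def res(p):
    t=hd(p,[.091,0,.142-.0015]);h=hd(p,[-.17*np.cos(p[3]),0,.105+.17*np.sin(p[3])])
    return np.concatenate([(proj(c,t)[0]-T[c]) for c in T]+[(proj(c,h)[0]-H[c]) for c in T])
best=min((least_squares(res,[.5,-.0,y,.73]) for y in np.arange(-3,3.2,.7)),key=lambda r:r.cost)
print(best.x,np.degrees(best.x[2]),best.fun)
p=best.x
print("tab",hd(p,[.091,0,.142]),"handle",hd(p,[-.17*np.cos(p[3]),0,.105+.17*np.sin(p[3])]))
np.save("pose.npy",p)
E
python3 fit.py
```

```text
[[ 14 173 235]
 [ 14 174 233]
 [ 13 175 233]
 [ 14 174 234]
 [ 13 177 231]] [[[57, 53, 50], [60, 55, 55], [57, 52, 51]], [[54, 47, 46], [61, 55, 51], [58, 53, 51]], [[111, 96, 83], [56, 52, 49], [59, 54, 51]]]
scene [304 152  14  11  92] [310.52173913 157.32608696] [233 154  24  32 271] [243.08118081 168.52767528]
top [210 141  16  12  19] [218.21052632 147.31578947] [258 184  38  31 351] [279.42165242 198.8005698 ]
[0.59054447 0.0889962  0.84445452 0.73479415] 48.38367998683631 [-0.89775109 -0.99974203 -0.56007165 -1.98387351 -0.13807792 -1.84189241
  2.03869683  0.29363556]
tab [[0.65098113 0.15702861 0.142     ]] handle [[ 0.50677348 -0.00530322  0.21897385]]
```

View pics/mm.png

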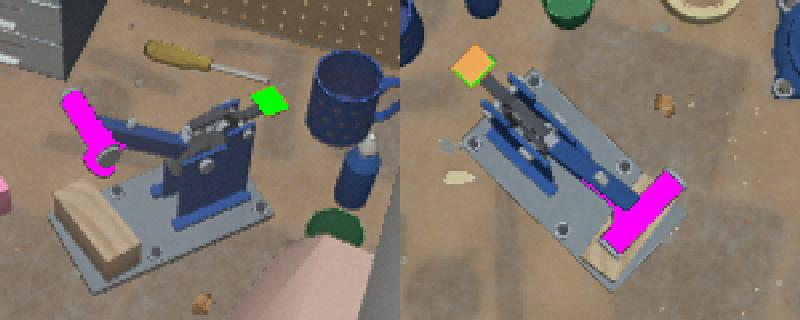

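```bash
sed -i 's/>165)/>115)/' h.py
sed -i 's/m=im.max(2)<75/m=cv2.morphologyEx((im.max(2)<75).astype(np.uint8),cv2.MORPH_OPEN,np.ones((5,5),np.uint8))>0/' h.py
python3 fit.py
```

```text
[[ 14 176 233]
 [ 13 175 232]
 [ 14 174 233]
 [ 14 175 233]
 [ 13 176 233]] [[[59, 54, 52], [59, 55, 53], [58, 52, 51]], [[53, 49, 47], [60, 54, 52], [56, 52, 51]], [[108, 93, 81], [54, 47, 47], [58, 53, 51]]]
scene [304 152  15  12 104] [310.73076923 157.17307692] [234 155  17  22 203] [242.01477833 165.4137931 ]
top [209 136  17  17  72] [215.76388889 144.23611111] [268 186  26  27 314] [280.10191083 199.12738854]
[0.59193901 0.09234826 0.82583345 0.72106034] 47.31677132048501 [-0.02165912 -1.14923228  1.07149447  0.07601444  0.9611078   0.49329719
 -0.33774067  0.61304077]
tab [[0.65363196 0.15924355 0.142     ]] handle [[ 0.5053736  -0.00151689  0.21723085]]
```

View pics/mm.png

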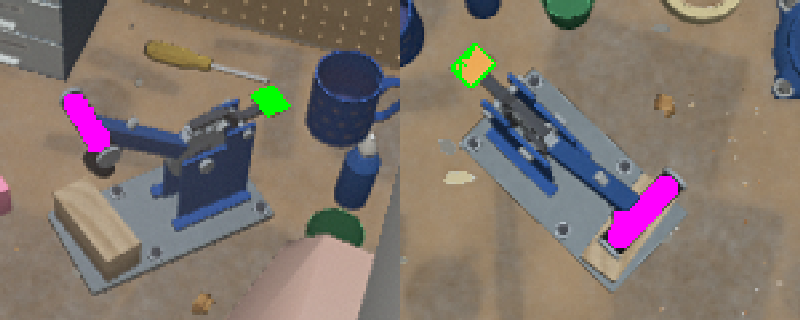

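```bash
cat > go.py <<'E'
import sys
from h import *
from scipy.spatial.transform import Rotation as Ro
def show(target=None,yaw=None):
    o=telemetry.get_obs();q=o["tool_rot"];R=Ro.from_quat([q[1],q[2],q[3],q[0]]).as_matrix()
    print("t",round(o["time_s"],2),"tcp",np.round(o["tcp_pos"],4),"q",np.round(o["qpos"],2),"F",np.round(o["contact_force"],1),"g",round(o["gripper_width"],2))
    y=np.degrees(np.arctan2(R[1,0],R[0,0]));print("yaw x",round(y,1),"tilt",np.round(R[:,2],3))
    if target is not None: print("shift cm",np.round(R.T@(np.array(target)-o["tcp_pos"])*100,2),"twist",None if yaw is None else round((-(yaw-y)+180)%360-180,1))
if __name__=="__main__":
    a=list(map(float,sys.argv[1:]));show(a[:3] if len(a)>=3 else None,a[3] if len(a)>3 else None)
E
python3 go.py 0.653 0.160 0.36 47.5
```

```text
t 0.95 tcp [ 0.1976 -0.4864  0.3039] q [-1.19  0.26 -0.14  1.17 -0.    1.57] F [-0.  -0.5  0.2] g 1.0
yaw x -67.9 tilt [ 0. -0. -1.]
shift cm [-42.75 -66.52  -5.61] twist -115.4
```

Emit:
arm_command:
  targets:
    - [-0.5,-1,-3,-7]
    - [-2,-4,-5.6,-14]
    - [-4,-7,-5.6,-21]
    - [-6,-10,-5.6,-28]
    - [-8,-13,-5.6,-35]
    - [-10,-16,-5.6,-42]
    - [-12,-19,-5.6,-49]
    - [-14,-22,-5.6,-56]
  grip: 0

```text
time_s: 1.62
tcp_pos: [0.3493, -0.2724, 0.3601]
tool_rot: [0.0, 0.995, -0.101, 0.0]
contact_force: [0.2, -1.1, -0.4]
gripper_width: -0.002
```

```bash
python3 go.py 0.653 0.160 0.36 47.5
```

```text
t 1.62 tcp [ 0.3493 -0.2724  0.3601] q [-0.66  0.1  -0.2   1.28  0.    1.11] F [ 0.2 -1.1 -0.4] g -0.0
yaw x -11.6 tilt [ 0.001 -0.    -1.   ]
shift cm [ 2.108e+01 -4.845e+01  1.000e-02] twist -59.1
```

Emit:
arm_command:
  targets:
    - [1.3,-3,0,-7]
    - [2.6,-6,0,-14]
    - [4,-9,0,-21]
    - [5.2,-12,0,-28]
    - [6.6,-15,0,-35]
    - [7.9,-18,0,-42]
    - [9.2,-21,0,-49]
    - [10.5,-24,0,-56]

```text
time_s: 2.28
tcp_pos: [0.5016, -0.0591, 0.36]
tool_rot: [0.0, 0.926, 0.378, 0.0]
contact_force: [0.4, 0.4, -0.3]
gripper_width: 0.001
```

```bash
python3 go.py 0.653 0.160 0.36 47.5
```

```text
t 2.28 tcp [ 0.5016 -0.0591  0.36  ] q [-0.12  0.21 -0.06  1.3  -0.    0.68] F [ 0.4  0.4 -0.3] g 0.0
yaw x 44.5 tilt [ 0. -0. -1.]
shift cm [26.15 -5.03  0.  ] twist -3.0
```

Emit:
arm_command:
  targets:
    - [3.3,-0.6,0,-1]
    - [6.6,-1.3,0,-2]
    - [10,-1.9,0,-3]
    - [13.3,-2.5,0,-3]
    - [16.5,-3.2,0,-3]
    - [19.8,-3.8,0,-3]
    - [23,-4.4,0,-3]
    - [26.1,-5,0,-3]

```text
time_s: 2.95
tcp_pos: [0.6543, 0.1585, 0.3597]
tool_rot: [0.0, 0.917, 0.4, 0.0]
contact_force: [0.2, -0.6, 0.4]
gripper_width: -0.001
```

```bash
python3 go.py 0.653 0.160 0.237 47.5
```

```text
t 2.95 tcp [0.6543 0.1585 0.3597] q [ 0.24  0.52  0.41  1.46 -0.    0.99] F [ 0.2 -0.6  0.4] g -0.0
yaw x 47.1 tilt [ 0. -0. -1.]
shift cm [ 0.02 -0.2  12.27] twist -0.4
```

Emit:
arm_command:
  targets:
    - [0,-0.1,3,0]
    - [0,-0.1,6,0]
    - [0,-0.1,9,0]
    - [0,-0.1,11.5,0]
    - [0,-0.1,11.5,0]

```text
time_s: 3.37
tcp_pos: [0.6497, 0.157, 0.2384]
tool_rot: [-0.001, 0.917, 0.4, -0.006]
contact_force: [0.1, -0.6, -0.2]
gripper_width: 0.003
```

```bash
cat > see.py <<'E'
import sys
from h import *
n=sys.argv[1];cr=[]
for c,(x,y,w,h) in {"scene":(210,100,160,140),"top":(180,100,160,140)}.items():
    im=grab_frame(c); cr.append(cv2.resize(im[y:y+h,x:x+w,::-1],(400,350),interpolation=cv2.INTER_CUBIC))
cv2.imwrite(f"pics/{n}.png",np.hstack(cr))
E
python3 see.py a; python3 go.py 0.653 0.160 0.237 47.5
```

```text
t 3.47 tcp [0.6523 0.1574 0.2443] q [0.24 0.54 0.15 1.18 0.   0.99] F [ 0.2 -0.2 -0.1] g -0.0
yaw x 47.1 tilt [-0.002 -0.001 -1.   ]
shift cm [ 0.24 -0.12  0.73] twist -0.4
```

View pics/a.png

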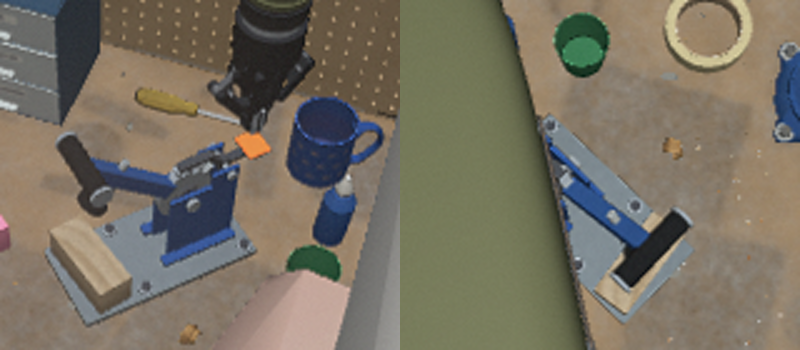

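The scene view shows the fingertips at (252,125), directly above the tab at (253,146). The lever is still raised. I press down in small steps.

Emit:
arm_command:
  targets:
    - [0,-0.1,1.2,0]
    - [0,-0.1,2.4,0]
    - [0,-0.1,2.9,0]
    - [0,-0.1,3.3,0]
    - [0,-0.1,3.3,0]

```text
time_s: 3.88
tcp_pos: [0.6532, 0.1586, 0.2137]
tool_rot: [0.0, 0.917, 0.4, 0.002]
contact_force: [-0.8, 1.1, 2.9]
gripper_width: -0.001
```

```bash
python3 go.py 0.653 0.160 0.195 47.5
```

```text
t 3.88 tcp [0.6532 0.1586 0.2137] q [0.24 0.55 0.09 1.1  0.   0.99] F [-0.8  1.1  2.9] g -0.0
yaw x 47.1 tilt [ 0.003  0.001 -1.   ]
shift cm [ 0.08 -0.11  1.87] twist -0.4
```

Contact at tip z≈0.141, as expected. I continue down about 18 mm.

Emit:
arm_command:
  targets:
    - [0,0,0.4,0]
    - [0,0,0.8,0]
    - [0,0,1.1,0]
    - [0,0,1.4,0]
    - [0,0,1.6,0]
    - [0,0,1.6,0]

```text
time_s: 4.38
tcp_pos: [0.6517, 0.1578, 0.1962]
tool_rot: [0.0, 0.917, 0.399, -0.0]
contact_force: [-0.4, 0.8, 4.0]
gripper_width: 0.003
```

```bash
python3 see.py b; python3 go.py 0.653 0.160 0.195 47.5
```

```text
t 4.48 tcp [0.6517 0.1578 0.1961] q [ 0.24  0.56  0.06  1.07 -0.    0.99] F [-1.2  0.   5.6] g -0.0
yaw x 47.1 tilt [-0.001 -0.001 -1.   ]
shift cm [ 0.25 -0.06  0.11] twist -0.4
```

View pics/b.png

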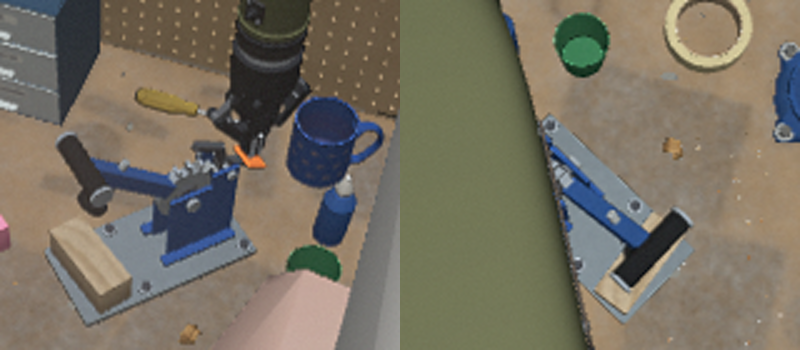

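The pawl has tipped: its nose is up at (208,150) and the tab has sunk to (248,158). I lift off and check that it stays free.

Emit:
arm_command:
  targets:
    - [0,0,-1,0]
    - [0,0,-4,0]
    - [0,0,-8,0]
    - [0,0,-12,0]
    - [0,0,-16,0]
    - [0,0,-16,0]

```text
time_s: 4.98
tcp_pos: [0.6539, 0.1583, 0.3654]
tool_rot: [0.001, 0.917, 0.399, 0.007]
contact_force: [1.6, 0.1, 1.7]
gripper_width: 0.001
```

```bash
python3 see.py c; python3 go.py 0.5 0 0.36 47.5
```

```text
t 5.08 tcp [0.6527 0.1581 0.3584] q [ 0.24  0.52  0.4   1.45 -0.    0.99] F [-0.3  0.6 -0.8] g 0.0
yaw x 47.1 tilt [ 0.004  0.001 -1.   ]
shift cm [-21.97  -0.42  -0.23] twist -0.4
```

View pics/c.png

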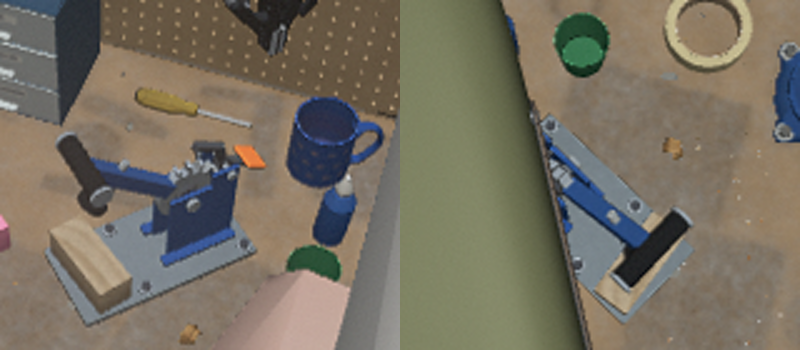

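The pawl stays free: its nose is up at (210,150), the tab is at (248,156), and the lever is still raised. Next is the handle.

```bash
python3 - <<'E'
from h import *; p=np.load("pose.npy")
print(hd(p,[-.1277,0,0]),hd(p,[-.17,0,0]))
E
python3 go.py 0.5053 -0.0015 0.36 47.3
```

```text
[[ 0.5053655  -0.00152568  0.        ]] [[ 0.47668844 -0.03262096  0.        ]]
t 5.08 tcp [0.6527 0.1581 0.3584] q [ 0.24  0.52  0.4   1.45 -0.    0.99] F [-0.3  0.6 -0.8] g 0.0
yaw x 47.1 tilt [ 0.004  0.001 -1.   ]
shift cm [-21.72   0.07  -0.23] twist -0.2
```

Emit:
arm_command:
  targets:
    - [-3,0,0,0]
    - [-6.5,0,0,0]
    - [-10,0,0,0]
    - [-13.5,0,0,0]
    - [-17,0,0,0]
    - [-20,0,0,0]
    - [-21.7,0,0,0]
    - [-21.7,0,0,0]

```text
time_s: 5.75
tcp_pos: [0.5003, -0.003, 0.3543]
tool_rot: [-0.001, 0.917, 0.398, -0.003]
contact_force: [-1.6, 0.8, -0.1]
gripper_width: 0.0
```

Emit:
arm_command:
  targets:
    - [0,0,1,0]
    - [0,0,2.5,0]
    - [0,0,3,0]
    - [0,0,3,0]

```text
time_s: 6.08
tcp_pos: [0.5032, -0.0004, 0.3232]
tool_rot: [-0.001, 0.917, 0.4, -0.003]
contact_force: [0.8, -0.2, -0.2]
gripper_width: -0.001
```

```bash
python3 see.py d; python3 go.py 0.5053 -0.0015 0.302 47.3
```

```text
t 6.18 tcp [ 5.043e-01 -4.000e-04  3.252e-01] q [-0.    0.22 -0.14  1.22  0.    0.75] F [-0.1  0.7  0.5] g -0.0
yaw x 47.1 tilt [-0.002  0.    -1.   ]
shift cm [-0.    0.15  2.32] twist -0.2
```

View pics/d.png

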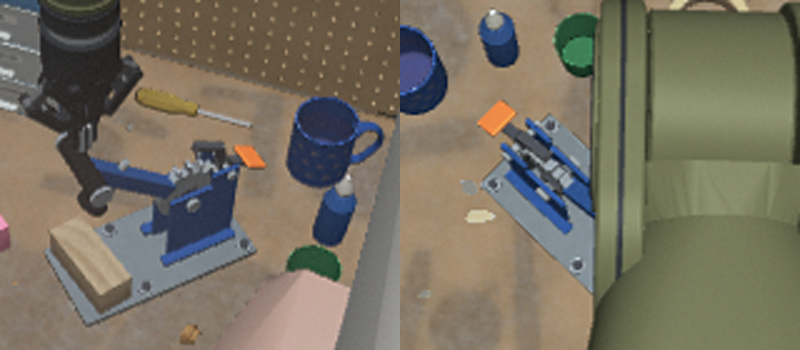

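Emit:
arm_command:
  targets:
    - [0,0.1,1.2,0]
    - [0,0.1,2.3,0]
    - [-0.6,0.1,3.1,0]
    - [-1.2,0.1,3.9,0]
    - [-1.9,0.1,5,0]
    - [-2.5,0.1,6.1,0]
    - [-2.5,0.1,6.1,0]

```text
time_s: 6.77
tcp_pos: [0.4871, -0.0204, 0.2643]
tool_rot: [0.0, 0.917, 0.399, -0.001]
contact_force: [-0.5, -0.2, 0.2]
gripper_width: -0.001
```

```bash
python3 see.py e; python3 go.py 0.477 -0.0326 0.190 47.3
```

```text
t 6.87 tcp [ 0.4885 -0.0196  0.2654] q [-0.04  0.22 -0.3   1.05  0.    0.71] F [ 0.2 -0.6 -0.3] g 0.0
yaw x 47.1 tilt [ 0.001  0.001 -1.   ]
shift cm [-1.74  0.05  7.53] twist -0.2
```

View pics/e.png

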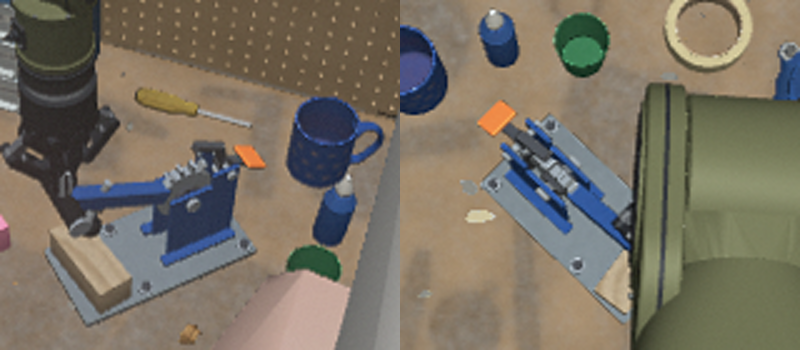

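The lever follows, now at about 0.45 rad, and the pawl is still free. I continue along the arc.

Emit:
arm_command:
  targets:
    - [-0.5,0,1.1,0]
    - [-0.9,0,2.3,0]
    - [-1.2,0,3.5,0]
    - [-1.5,0,4.8,0]
    - [-1.6,0,5.7,0]
    - [-1.7,0,6.5,0]
    - [-1.7,0,6.5,0]

```text
time_s: 7.45
tcp_pos: [0.4765, -0.0319, 0.199]
tool_rot: [-0.001, 0.917, 0.4, -0.0]
contact_force: [-0.1, -0.2, 0.1]
gripper_width: -0.001
```

```bash
python3 see.py f; python3 go.py 0.477 -0.0326 0.190 47.3
```

```text
t 7.55 tcp [ 0.4769 -0.0317  0.1999] q [-0.07  0.25 -0.44  0.88  0.    0.68] F [ 0.1  0.  -0.3] g -0.0
yaw x 47.1 tilt [ 0.     0.001 -1.   ]
shift cm [-0.06  0.07  0.98] twist -0.2
```

View pics/f.png

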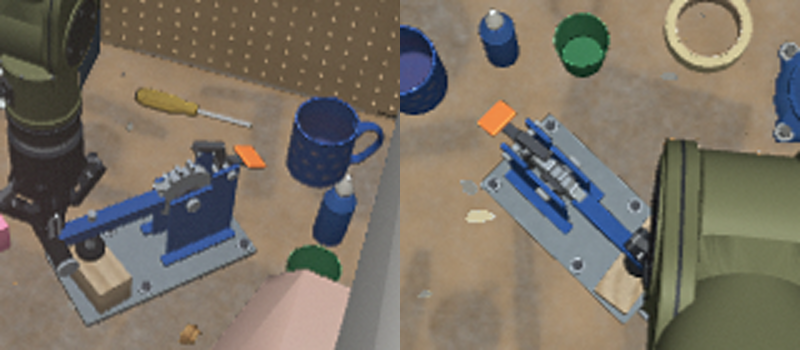

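The foot is just above the block at (90,250). I make the final push gently.

Emit:
arm_command:
  targets:
    - [0,0,0.3,0]
    - [0,0,0.6,0]
    - [0,0,0.8,0]
    - [0,0,0.8,0]

```text
time_s: 7.88
tcp_pos: [0.4769, -0.0321, 0.1918]
tool_rot: [0.0, 0.917, 0.4, 0.0]
contact_force: [-0.0, -0.8, 0.2]
gripper_width: 0.0
```

Emit:
arm_command:
  targets:
    - [0,0,0.1,0]
    - [0,0,0.2,0]
    - [0,0,0.2,0]

```text
time_s: 8.13
tcp_pos: [0.4767, -0.0322, 0.1899]
tool_rot: [0.0, 0.917, 0.4, 0.0]
contact_force: [-0.1, -0.8, 1.6]
gripper_width: -0.001
```

Emit:
arm_command:
  targets:
    - [0,0,0.1,0]
    - [0,0,0.2,0]
    - [0,0,0.2,0]

```text
time_s: 8.38
tcp_pos: [0.4767, -0.0322, 0.1894]
tool_rot: [0.0, 0.917, 0.4, 0.001]
contact_force: [-2.5, -0.3, 13.3]
gripper_width: 0.003
```

Emit:
arm_command:
  targets:
    - [0,0,0.1,0]
    - [0,0,0.1,0]
    - [0,0,0.1,0]
    - [0,0,0.1,0]

```text
time_s: 8.72
tcp_pos: [0.4767, -0.0322, 0.1893]
tool_rot: [0.0, 0.917, 0.4, 0.001]
contact_force: [-5.4, 0.1, 20.8]
gripper_width: 0.004
```

```bash
python3 see.py g; python3 go.py
```

```text
t 8.82 tcp [ 0.4767 -0.0322  0.1893] q [-0.07  0.26 -0.46  0.85  0.    0.68] F [-5.6  1.3 21.1] g -0.0
yaw x 47.1 tilt [ 0.002 -0.    -1.   ]
```

View pics/g.png

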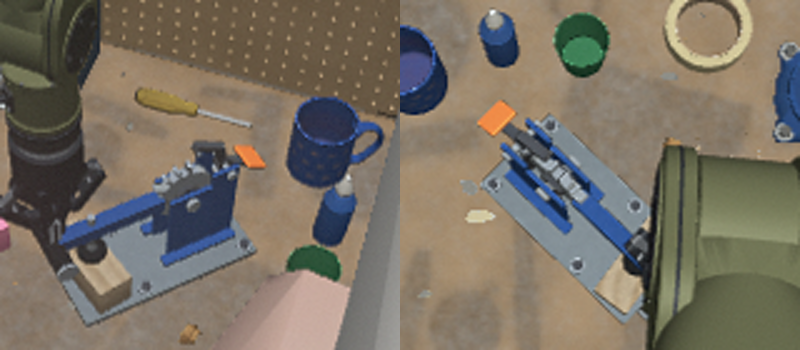

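The TCP stops dead at z=0.1893, which corresponds to a level lever, with 21 N on the handle. The foot is on the block. I withdraw straight up, then clear of the view.

Emit:
arm_command:
  targets:
    - [0,0,-0.5,0]
    - [0,0,-2,0]
    - [0,0,-5,0]
    - [0,0,-9,0]
    - [0,0,-13,0]
    - [0,0,-15,0]
    - [0,0,-15,0]

```text
time_s: 9.4
tcp_pos: [0.4787, -0.0323, 0.3418]
tool_rot: [0.002, 0.917, 0.4, 0.004]
contact_force: [1.0, 0.1, -0.3]
gripper_width: 0.004
```

Emit:
arm_command:
  targets:
    - [-2,3,0,0]
    - [-4,6,0,0]
    - [-6,9,0,0]
    - [-8,12,0,0]
    - [-10,15,0,0]
    - [-12,18,0,0]
    - [-12,18,0,0]
    - [-12,18,0,0]

```text
time_s: 10.07
tcp_pos: [0.5264, -0.2441, 0.3348]
tool_rot: [-0.001, 0.917, 0.398, -0.001]
contact_force: [-0.7, 1.1, -0.8]
gripper_width: 0.001
```

```bash
python3 see.py h; python3 go.py
```

```text
t 10.17 tcp [ 0.526  -0.242   0.3357] q [-0.43  0.35  0.07  1.3   0.    0.32] F [-0.1  0.2  0.3] g -0.0
yaw x 47.1 tilt [-0.002  0.002 -1.   ]
```

View pics/h.png

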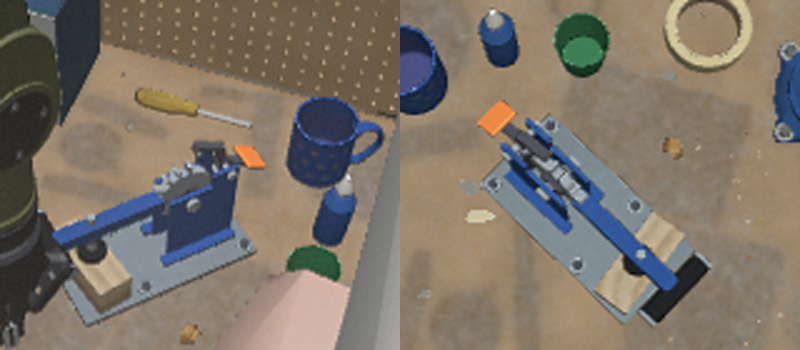

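```bash
python3 - <<'E'
from h import *; p=np.load("pose.npy")
m,s,c=dark(grab_frame("top"),(270,195,310,235)); print(c,s)
for a in(-.05,0,.05,.1): print(a,proj("top",hd(p,[-.17*np.cos(a),0,.105+.17*np.sin(a)])))
print("tab free",proj("top",hd(p,[.091,0,.121])),orange(grab_frame("top"),(195,130,240,165))[2])
E
```

```text
[290.08675799 215.22374429] [279 204  23  23 219]
-0.05 [[288.89289515 215.81451097]]
0 [[289.20924885 215.66198243]]
0.05 [[289.4118193  215.39203093]]
0.1 [[289.49693289 215.00216244]]
tab free [[217.72724405 146.25139828]] [218.288 146.68 ]
```

```bash
python3 -c "
from station import order
print(order.job_done())"
```

```text
the job is handed in; nothing more can be done
None
```

I clamped the wood block, backed the arm off and handed the job in at about 10 s of the 51 s allowed. No verdict was reported.

- **Pawl:** I pressed the tab from 142 mm down to about 123 mm with about 5 N, and the pawl snapped free while the lever was still up. It stayed free in every later picture, and at the end the tab was within about 1 px of where it should be when free.
- **Lever:** I pushed it down along its arc by the handle until it stopped hard. The tool stopped at z = 0.1893 m, against 0.190 m expected for a level lever, with about 21 N on the handle.
- **After withdrawing:** The foot rests on the block. The block and the bystanders in the last views look unmoved, though I did not measure their positions. The arm touches nothing, with wrist force near 0.
- **Weaker checks:** The handle's position in the top view fits a level lever to within 1 px, but that view hardly changes with lever angle. The level reading therefore rests mainly on the height at which the push stopped. I judged the pressure on the block only from the handle force, not from a direct reading.

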